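Set a stepped shaft level on vee blocks for a run-out check

TASK

Set up the trunnion shaft for a run-out check on the inspection bed: lay the thinner packing plate in the bed's channel at the end away from the stop, stand one vee block on that plate and the other on the bare channel floor next to the stop, so that there is a block under the middle of each round journal. Then lay the shaft gently along the two vees, its thick journal towards the stop and about 8 mm short of the stop screw, so that it rests level in both. Leave the thicker packing plate where it lies.

Things in the scene. Friction and masses are not known exactly. Their poses are not given: they have to be found in the camera images.
- inspection_bed: Fixed steel bed, 112 x 250 (y) x 15 mm; origin: centre of underside. Channel along y between dark rails: floor z=15, clear width 63, open at -y; rails 16 wide, tops z=35, 6 mm 45-degree lead-in. Stop post at y=104 to 120, top z=81; its level screw's tip is at y=90, z=64. Shaft 8 mm short of it: boss middle y=-1, floor block y=+49, packing and its block y=-51.
- vee_block_1: Loose dark steel vee block, 58 (x) x 44 (y) x 46 mm high, 0.55 kg; origin: centre of underside. 90-degree vee along y, 40 wide at the top, flanks would meet at z=26: a round of radius r lies with its axis at z = 26 + 1.414 r. Grasp the flat faces x=+-29, fingertips 24 mm above its underside, to stay clear above the rails. Twin of vee_block_2; either may go in either place.
- vee_block_2: Loose dark steel vee block, the same in shape, size, mass and axes as vee_block_1.
- thin_packing: Loose bright steel packing plate, the thinner one: 58 (x) x 50 (y) x 8.5 mm thick, one hole in the middle, 0.18 kg. Origin: centre of underside, z up. It lies in the channel with its x axis across it (2.5 mm play each side), so grasp it by its y faces, 50 mm apart; open the fingers no wider than about 70 mm there.
- thick_packing: Loose bright steel packing plate, the thicker one: 58 (x) x 50 (y) x 20 mm thick, two holes. Origin: centre of underside. Not needed; it stays where it is.
- trunnion_shaft: Shaft, 166 mm long, 0.6 kg: dark square boss, 38 x 38, 36 mm along the axis; round journals 65 mm long, 32 mm diameter on the +y side, 20 mm on the -y side. Origin: on the axis at the boss's middle; y towards the thick end. At the start it lies on a boss flat, axis 19 mm up. Grasp the boss by its x faces. Balances 5 mm to the thick side. Laid level: axis at z=63.6 mm in the bed's frame.

How it is judged (in metres and radians):
On the way, in this order (a step that is already met when the one before it is completed fails the run):
1. the thinner packing plate lies flat in the channel at the end away from the stop, released (z of thin_packing in the frame of inspection_bed between 0.0125 and 0.0175 m and x of thin_packing in the frame of inspection_bed between -0.006 and 0.006 m and y of thin_packing in the frame of inspection_bed between -0.068 and -0.033 m and angle between thin_packing's own z axis and vertical below 0.04 rad and contact force between the fingers and thin_packing below 0.1 N), for 0.2 s.
2. a vee block stands on the packing plate, released (z of thin_packing in the frame of inspection_bed between 0.0125 and 0.0175 m and x of thin_packing in the frame of inspection_bed between -0.006 and 0.006 m and y of thin_packing in the frame of inspection_bed between -0.068 and -0.033 m and angle between thin_packing's own z axis and vertical below 0.04 rad and (((z of vee_block_1 in the frame of inspection_bed between 0.021 and 0.0265 m and x of vee_block_1 in the frame of inspection_bed between -0.006 and 0.006 m and horizontal distance between vee_block_1 and thin_packing below 0.012 m and angle between vee_block_1's own z axis and vertical below 0.04 rad and angle between the y axis of vee_block_1 and the y axis of inspection_bed, either way round below 0.12 rad) and contact force between the fingers and vee_block_1 below 0.1 N) or ((z of vee_block_2 in the frame of inspection_bed between 0.021 and 0.0265 m and x of vee_block_2 in the frame of inspection_bed between -0.006 and 0.006 m and horizontal distance between vee_block_2 and thin_packing below 0.012 m and angle between vee_block_2's own z axis and vertical below 0.04 rad and angle between the y axis of vee_block_2 and the y axis of inspection_bed, either way round below 0.12 rad) and contact force between the fingers and vee_block_2 below 0.1 N))), for 0.2 s.
3. the shaft lies level in both vees, thick journal towards the stop (y of trunnion_shaft in the frame of inspection_bed between -0.012 and 0.0075 m and x of trunnion_shaft in the frame of inspection_bed between -0.006 and 0.006 m and z of trunnion_shaft in the frame of inspection_bed between 0.0605 and 0.0665 m and angle between trunnion_shaft's own y axis and vertical between 1.5408 and 1.6008 rad and angle between the y axis of trunnion_shaft and the y axis of inspection_bed, either way round below 0.06 rad and (((z of vee_block_1 in the frame of inspection_bed between 0.0125 and 0.0175 m and x of vee_block_1 in the frame of inspection_bed between -0.006 and 0.006 m and y of vee_block_1 in the frame of inspection_bed between 0.033 and 0.068 m and angle between vee_block_1's own z axis and vertical below 0.04 rad and angle between the y axis of vee_block_1 and the y axis of inspection_bed, either way round below 0.12 rad) and (z of vee_block_2 in the frame of inspection_bed between 0.021 and 0.0265 m and x of vee_block_2 in the frame of inspection_bed between -0.006 and 0.006 m and horizontal distance between vee_block_2 and thin_packing below 0.012 m and angle between vee_block_2's own z axis and vertical below 0.04 rad and angle between the y axis of vee_block_2 and the y axis of inspection_bed, either way round below 0.12 rad) and y of vee_block_1 in the frame of trunnion_shaft between 0.037 and 0.064 m and y of vee_block_2 in the frame of trunnion_shaft between -0.064 and -0.037 m and contact force between trunnion_shaft and vee_block_1 above 0.3 N and contact force between trunnion_shaft and vee_block_2 above 0.3 N) or ((z of vee_block_2 in the frame of inspection_bed between 0.0125 and 0.0175 m and x of vee_block_2 in the frame of inspection_bed between -0.006 and 0.006 m and y of vee_block_2 in the frame of inspection_bed between 0.033 and 0.068 m and angle between vee_block_2's own z axis and vertical below 0.04 rad and angle between the y axis of vee_block_2 and the y axis of inspection_bed, either way round below 0.12 rad) and (z of vee_block_1 in the frame of inspection_bed between 0.021 and 0.0265 m and x of vee_block_1 in the frame of inspection_bed between -0.006 and 0.006 m and horizontal distance between vee_block_1 and thin_packing below 0.012 m and angle between vee_block_1's own z axis and vertical below 0.04 rad and angle between the y axis of vee_block_1 and the y axis of inspection_bed, either way round below 0.12 rad) and y of vee_block_2 in the frame of trunnion_shaft between 0.037 and 0.064 m and y of vee_block_1 in the frame of trunnion_shaft between -0.064 and -0.037 m and contact force between trunnion_shaft and vee_block_2 above 0.3 N and contact force between trunnion_shaft and vee_block_1 above 0.3 N))), for 0.2 s.
At the end, for the whole second after the job is handed in: Thin packing flat on the channel floor, a vee block on it (within 12 mm), the other block on the floor by the stop; each within 13 mm of its journal's middle; shaft in both vees, level to 0.03 rad, thick end 0 to 19 mm from the stop; all still and released; thick packing moved under 30 mm (all of step 3 and z of thin_packing in the frame of inspection_bed between 0.0125 and 0.0175 m and x of thin_packing in the frame of inspection_bed between -0.006 and 0.006 m and y of thin_packing in the frame of inspection_bed between -0.068 and -0.033 m and angle between thin_packing's own z axis and vertical below 0.04 rad and linear speed of each of vee_block_1, vee_block_2, thin_packing, trunnion_shaft below 0.01 m/s and distance of thick_packing from where it was at the start of the episode below 0.03 m); the robot touches nothing.
It fails at once if the thicker packing plate is moved (distance of thick_packing from where it was at the start of the episode above 0.03 m).
It fails at once if the shaft is dropped instead of being laid down (falls free at over 0.45 m/s) (contact force between the fingers and trunnion_shaft below 0.1 N and linear speed of trunnion_shaft above 0.45 m/s).
It also fails if it takes over 99 s, if anything falls off the work surface, if the arm or the gripper's body presses on something with over 40 N, if the wrist force passes 120 N, or if a joint passes its speed limit or range.

ROBOT

A 7-joint arm with a two-finger parallel gripper is mounted at the origin on a cart in front of the work surface, level with it; the furniture and walls round the work are solid. World frame = base frame: x ahead of the robot, y to its left, z up, the work surface at z = 0. Lengths are in m, angles in degrees, forces in N, time in s.
With the tool pointing down it reaches from about 0.425 to 0.875 m from the base axis. Payload 4.7 kg.
Tool frame: the origin (TCP) lies between the finger pads; the fingertips stand env.tip_reach ahead of it and the grasp point (between the pads) lies 2 mm behind it (env.tip_reach is the distance from the TCP to the fingertips, in m); z points along the fingers, y is the line along which they close (so a half turn about z gives the same grasp; the last joint's range is limited). The gripper opens to 87 mm and grips with 3 to 60 N. Pads are 19 mm wide; open, the fingers measure 117 mm over their backs; the gripper's body (75 mm by 190 mm) begins 51 mm behind the grasp point.
Start: joints at [-62.733, 18.392, -4.016, 83.108, 1.295, 78.541, -3.26], TCP at [0.29, 0.582, 0.24] pointing down, gripper open.
Joint ranges: [-163.93, 163.93], [-17.29, 119.83], [-79.2, 71.16], [3.27, 140.29], [-89.18, 269.18], [5.43, 117.66], [-154.24, 154.24]. Speed limits (degrees/s): [147.25, 147.25, 180, 180, 180, 180, 180].

INTERFACE

Orientations are given as [roll, pitch, yaw] about the fixed x, y, z axes, in that order (R = Rz(yaw) Ry(pitch) Rx(roll)).
In Python, from cell import env, read_camera gives the robot as it stands. The module is installed in compiled form; this text tells all that it offers.
- The arm moves only by the shell command python3 -m handwheel 'ROWS' [FORCE]. ROWS is rows parted by semicolons, their numbers by spaces, 1 to 8 of them, each of 5 numbers: dx, dy, dz in m, then a turn about the tool's z in degrees, then the finger opening in m; each row is the pose to reach, as a shift and turn from the pose commanded when the command began, along the tool's axes at that moment; what a row does not reach only later rows make up. A row lasts 1/12 s, in which the tool goes at most 0.0417 m and 7.16 degrees, less where a joint would pass 70% of its speed; a pose out of reach is approached as far as the arm can. The fingers move at their own pace and stop on an object; FORCE is the grip in N (left out, the last holds). Time passes only in rows, so rows that do not move let the fingers close. It prints the time, the measured TCP pose, the force, the opening and the grip force at its end.
- env.get_obs(): the state, without advancing time (a new reading comes with each control period).
- read_camera(name): name is "side" or "top"; returns a dict with "color" (420x560x3 uint8, blue, green, red), "fx", "fy", "cx", "cy" (pixels), "world_from_camera" (4x4, takes a point from camera to world coordinates). Camera axes: x right, y down, z forward; pixel columns grow to the right and rows downward; lengths in m; the calibration is good to about 2 mm. A picture is of the moment at which its call begins. There is no depth.
- env.sign_off(): hands the job in; it is judged then, once.
The state is a dict: "time_s": time; "qpos": joint angles; "joint_velocities": joint speeds; "effort": joint torques, N m; "tool_pos": TCP position; "tool_rot": TCP orientation; "force": force on the tool from outside, world axes, zero at the start; "wrist_torque": the same for the moment, N m; "grip_width": finger opening in m; "grasp_force": force on a finger pad.
Only numpy, scipy, OpenCV 4.12 (cv2) and the standard library are available. Lean on these libraries where they do the work, as an engineer would, in place of code of your own. Each camera call takes 0.05 s, during which the arm holds its last target. There are 200 camera calls.

## Working session

There is one attempt and no reset: what is moved stays moved. The work goes in short steps, Python scripts to look and compute and a shell command to move; the robot and the scene stay as the last step left them, time stands still between calls to the robot, and variables do not carry over. Pictures are saved under pics/ and viewed, at most 17 in all, crops included, and the job is handed in when it is done.

```bash
mkdir -p pics
python3 - <<'E'
from cell import env, read_camera
import cv2,numpy as np
for n in("top","side"):
    c=read_camera(n); cv2.imwrite(f"pics/{n}0.png",c["color"]); print(n,c["fx"],c["fy"],c["cx"],c["cy"]);print(np.round(c["world_from_camera"],4).tolist())
o=env.get_obs();print(o["tool_pos"],o["tool_rot"],env.tip_reach,o["time_s"],o["grip_width"])
E
```

```text
top 407.1850208241711 407.1850208241711 287.41387987968255 211.8568721148363
[[0.0126, -0.9932, 0.116, 0.4261], [-0.9999, -0.012, 0.0061, 0.0029], [-0.0047, -0.116, -0.9932, 0.9971], [0.0, 0.0, 0.0, 1.0]]
side 408.7137407350818 408.7137407350818 273.9957125152452 200.18966257247976
[[0.9546, -0.1686, 0.2457, 0.3177], [-0.2971, -0.4739, 0.8289, -0.7727], [-0.0233, -0.8643, -0.5025, 0.5167], [0.0, 0.0, 0.0, 1.0]]
[0.2894386  0.58147817 0.23857606] [-1.79901312e+02  6.42833336e-03  1.53544518e+02] 0.017 0.1 0.08665905861186403
```

View pics/top0.png

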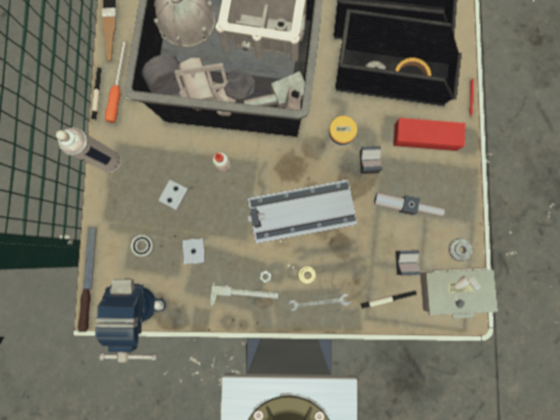

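View pics/side0.png

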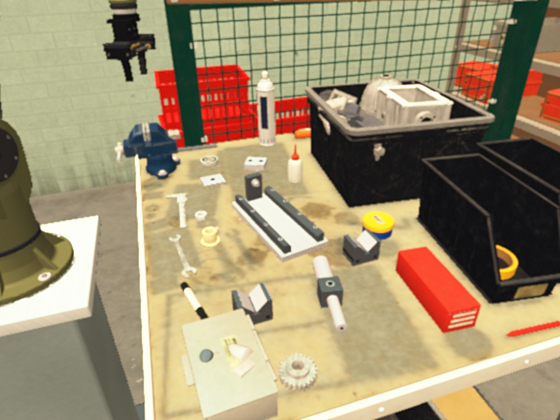

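The top view shows the thin plate (one hole) at (194,251) and the thick plate at (173,194). The bed is at (302,211) with its stop on the left, at (255,217). The vee blocks are at (372,159) and (409,261). The shaft boss is at (410,205), thick end left. The side view agrees. Next I'll enlarge crops to get exact corners.

Run:
```python
import cv2
im=cv2.imread("pics/top0.png")
def crop(x0,y0,x1,y1,s,n):
    a=cv2.resize(im[y0:y1,x0:x1],None,fx=s,fy=s,interpolation=cv2.INTER_CUBIC)
    for x in range(x0,x1,10):
        cv2.line(a,(int((x-x0)*s),0),(int((x-x0)*s),8 if x%50 else 20),(0,0,255),1)
        if x%20==0: cv2.putText(a,str(x),(int((x-x0)*s),20),0,.4,(0,0,255))
    for y in range(y0,y1,10):
        cv2.line(a,(0,int((y-y0)*s)),(8,int((y-y0)*s)),(0,0,255),1)
        if y%20==0: cv2.putText(a,str(y),(10,int((y-y0)*s)+4),0,.4,(0,0,255))
    cv2.imwrite(n,a)
crop(175,170,365,280,4.2,"pics/cA.png")
crop(350,140,455,280,4.2,"pics/cB.png")
```

```text
(no output)
```

View pics/cA.png

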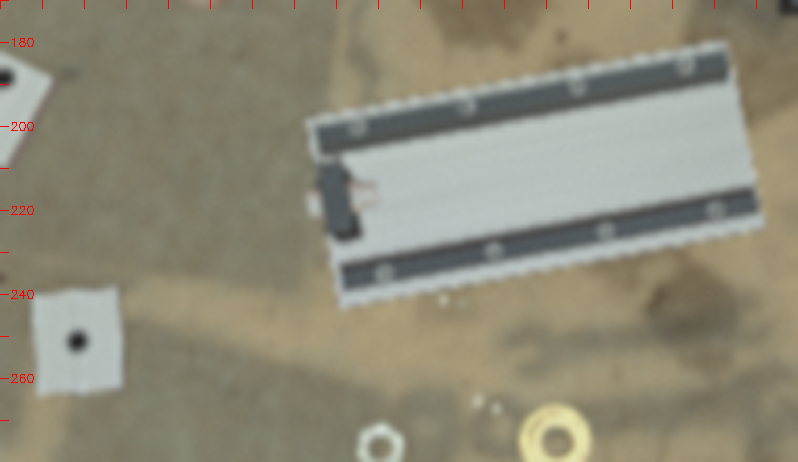

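View pics/cB.png

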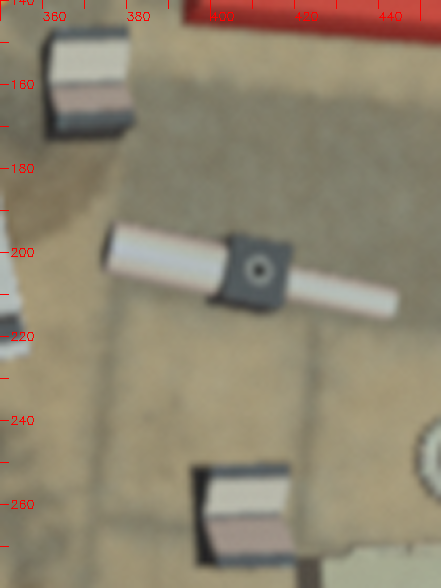

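```bash
cat > h.py <<'E'
import cv2,numpy as np
from scipy.optimize import minimize
from scipy.ndimage import map_coordinates
from cell import env, read_camera
def seg(*P): # polyline samples
    P=np.array(P,float)/1000
    return np.vstack([a+(b-a)*np.linspace(0,1,40)[:,None] for a,b in zip(P[:-1],P[1:])])
def rect(x,y,z): return seg((x,y,z),(-x,y,z),(-x,-y,z),(x,-y,z),(x,y,z))
M={}
M['bed']=np.vstack([rect(56,125,15)]+[seg((x,-122,z),(x,122,z)) for x,z in((31.5,29),(-31.5,29),(47.5,35),(-47.5,35))])
prof=lambda y:seg((29,y,0),(29,y,46),(20,y,46),(0,y,26),(-20,y,46),(-29,y,46),(-29,y,0))
M['vee']=np.vstack([rect(29,22,46),prof(22),prof(-22)]+[seg((x,-22,46),(x,22,46)) for x in(20,-20)])
M['thin']=np.vstack([rect(29,25,8.5)]); M['thick']=rect(29,25,20)
M['shaft']=np.vstack([rect(19,18,19)]+[seg((s*16,18,0),(s*16,83,0)) for s in(1,-1)]+[seg((s*10,-18,0),(s*10,-83,0)) for s in(1,-1)]+[seg((-16,83,0),(16,83,0)),seg((-10,-83,0),(10,-83,0))])
def place(L,p,z=0):
    c,s=np.cos(p[2]),np.sin(p[2]); return np.c_[c*L[:,0]-s*L[:,1]+p[0],s*L[:,0]+c*L[:,1]+p[1],L[:,2]+z]
def proj(c,W):
    T=np.linalg.inv(c["world_from_camera"]); q=W@T[:3,:3].T+T[:3,3]
    return np.c_[c["fx"]*q[:,0]/q[:,2]+c["cx"],c["fy"]*q[:,1]/q[:,2]+c["cy"]]
def ray(c,u,v,z):
    T=c["world_from_camera"]; d=T[:3,:3]@[(u-c["cx"])/c["fx"],(v-c["cy"])/c["fy"],1]
    return (T[:3,3]+d*(z-T[2,3])/d[2])[:2]
def grad(c,s):
    g=cv2.GaussianBlur(c["color"].astype(np.float32),(0,0),s)
    m=sum(cv2.Sobel(g[...,k],-1,1,0)**2+cv2.Sobel(g[...,k],-1,0,1)**2 for k in range(3))
    return np.minimum(np.sqrt(m),np.percentile(np.sqrt(m),97))
def fit(cams,name,p0,z=0):
    p=np.array(p0,float); p[2]=np.radians(p[2])
    for s in(2.5,1.5,.8):
        G=[grad(c,s) for c in cams]
        f=lambda q:-sum(map_coordinates(g,proj(c,place(M[name],(q[0],q[1],q[2]/20),z))[:,::-1].T,order=1).mean()/g.std() for c,g in zip(cams,G))
        x=np.array([p[0],p[1],p[2]*20]); 
        r=minimize(f,x,method='Nelder-Mead',options=dict(initial_simplex=np.vstack([x,x+[.006,0,0],x+[0,.006,0],x+[0,0,1.5]]),xatol=1e-5,fatol=1e-5))
        p=r.x.copy(); p[2]/=20
    return p,r.fun
def overlay(c,items,n,box,s):
    x0,y0,x1,y1=box; a=cv2.resize(c["color"][y0:y1,x0:x1],None,fx=s,fy=s,interpolation=cv2.INTER_CUBIC)
    for name,p,z in items:
        for u,v in proj(c,place(M[name],p,z)):
            cv2.circle(a,(int((u-x0+.5)*s),int((v-y0+.5)*s)),0,(0,0,255),-1)
    cv2.imwrite(n,a)
E
cat > m.py <<'E'
from h import *
t,s=read_camera("top"),read_camera("side"); items=[]
for n,z,u,v,yaw in(('bed',0,302,211.5,8),('thin',0,193,250.5,0),('thick',0,173,194,-30),('vee',0,372,157,0),('vee',0,410,261,0),('shaft',.019,410.5,204,-8)):
    zt={'bed':.015,'thin':.008,'thick':.02,'vee':.04,'shaft':.038}[n]
    p0=(*ray(t,u,v,zt),yaw)
    for cs in([t],[s],[t,s]):
        if n=='shaft' and cs!=[t]: continue
        p,f=fit(cs,n,p0,z); print(n,np.round(p[:2],4),round(np.degrees(p[2]),1),round(f,2))
    items.append((n,p,z))
overlay(t,items,"pics/ovt.png",(160,140,460,280),2.66)
overlay(s,items,"pics/ovs.png",(190,160,390,330),3.5)
E
python3 m.py
```

```text
bed [ 0.5433 -0.0256] 11.3 -2.93
bed [ 0.5512 -0.0287] 11.7 -1.91
bed [ 0.5428 -0.0291] 11.2 -4.72
thin [0.4439 0.2364] 5.9 -3.16
thin [0.4412 0.232 ] 4.8 -2.85
thin [0.4427 0.2357] 5.2 -5.65
thick [0.5803 0.2889] -26.2 -3.32
thick [0.5772 0.285 ] -23.0 -2.79
thick [0.5797 0.2887] -26.1 -5.89
vee [ 0.6698 -0.1906] 2.8 -2.43
vee [ 0.6667 -0.1942] 6.0 -2.55
vee [ 0.669  -0.1912] 5.2 -4.76
vee [ 0.4228 -0.2753] 2.3 -2.83
vee [ 0.42   -0.2798] 2.0 -2.55
vee [ 0.4214 -0.277 ] 2.4 -4.89
shaft [ 0.5603 -0.2852] -10.8 -2.16Traceback (most recent call last):
  File "m.py", line 7, in <module>
    if n=='shaft' and cs!=[t]: continue
                      ^^^^^^^
ValueError: The truth value of an array with more than one element is ambiguous. Use a.any() or a.all()
```

```bash
sed -i "s/if n=='shaft' and cs!=\[t\]: continue/if n=='shaft' and cs[0] is not t: continue/; s/in(\[t\],\[s\],\[t,s\])/in([t,s],[s],[t])/" m.py; python3 m.py >/dev/null
```

```text
(no output)
```

View pics/ovt.png

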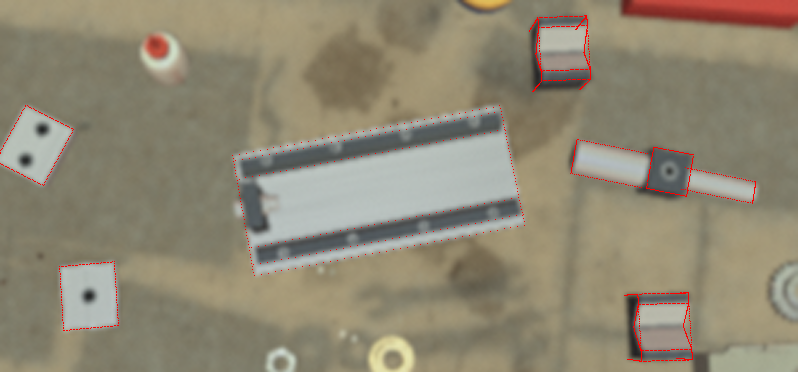

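```bash
python3 -m handwheel '0 0 0 0 0.07; 0 0 0 0 0.07' 20; python3 -c "
from h import *
from scipy.spatial.transform import Rotation as R
o=env.get_obs();print(R.from_euler('xyz',o['tool_rot'],degrees=True).as_matrix().round(3))"
```

```text
time_s: 0.47
tool_pos: [0.2896, 0.5819, 0.2396]
tool_rot: [180.0, 0.0, 153.5]
force: [0.2, 0.1, 0.5]
grip_width: 0.0799
grasp_force: 0.0
[[-0.895  0.445  0.   ]
 [ 0.445  0.895  0.   ]
 [-0.     0.    -1.   ]]
```

Overlay fits every object to a pixel or so, so moving now.

```bash
cat > d.py <<'E'
import sys
from h import env,np
from scipy.spatial.transform import Rotation as R
x,y,z,yaw=map(float,sys.argv[1:5]); o=env.get_obs(); Rm=R.from_euler('xyz',o['tool_rot'],degrees=True).as_matrix()
d=Rm.T@(np.array([x,y,z])-o['tool_pos']); th=-(yaw-o['tool_rot'][2]); th=(th+90)%180-90
print(np.round(d,4),round(th,1),'rows',int(np.ceil(max(np.linalg.norm(d)/.0417,abs(th)/7.16)))+1, 'j7',round(o['qpos'][6],1),'t',o['time_s'])
E
python3 d.py 0.4425 0.234 0.10 185.5
```

```text
[-0.2919 -0.2434  0.1396] -32.0 rows 11 j7 -3.3 t 0.4667
```

```bash
python3 -m handwheel '-0.292 -0.243 0.1 -32 0.07; -0.292 -0.243 0.1 -32 0.07; -0.292 -0.243 0.1 -32 0.07; -0.292 -0.243 0.1 -32 0.07; -0.292 -0.243 0.1 -32 0.07; -0.292 -0.243 0.1 -32 0.07; -0.292 -0.243 0.1 -32 0.07; -0.292 -0.243 0.1 -32 0.07'; python3 d.py 0.4425 0.234 0.10 185.5
```

```text
time_s: 1.13
tool_pos: [0.4197, 0.2862, 0.155]
tool_rot: [180.0, 0.1, -174.5]
force: [0.2, -0.1, -0.1]
grip_width: 0.07
grasp_force: 0.0
[-0.0176 -0.0542  0.055 ] 0.0 rows 3 j7 58.5 t 1.1333
```

```bash
python3 -m handwheel '-0.018 -0.054 0.055 0 0.07; -0.018 -0.054 0.055 0 0.07; -0.018 -0.054 0.055 0 0.07; -0.018 -0.054 0.055 0 0.07'; python3 d.py 0.4425 0.234 0.0185 185.5;python3 - <<'E'
from h import *
for n in("top","side"):
    c=read_camera(n); u,v=proj(c,np.array([[.4425,.234,.05]]))[0].astype(int); print(u,v)
    a=cv2.resize(c["color"][v-35:v+35,u-45:u+45],None,fx=4.4,fy=4.4,interpolation=cv2.INTER_CUBIC); cv2.imwrite(f"pics/g_{n}.png",a)
a=np.vstack([cv2.imread(f"pics/g_{n}.png")[:300] for n in("top","side")]);cv2.imwrite("pics/g.png",a)
E
```

```text
time_s: 1.47
tool_pos: [0.4419, 0.2337, 0.0987]
tool_rot: [-179.9, -0.2, -174.7]
force: [-0.1, 0.1, 0.6]
grip_width: 0.0699
grasp_force: 0.0
[-0.0008  0.0003  0.0802] -0.2 rows 3 j7 65.2 t 1.4667
189 251
211 164
```

View pics/g.png

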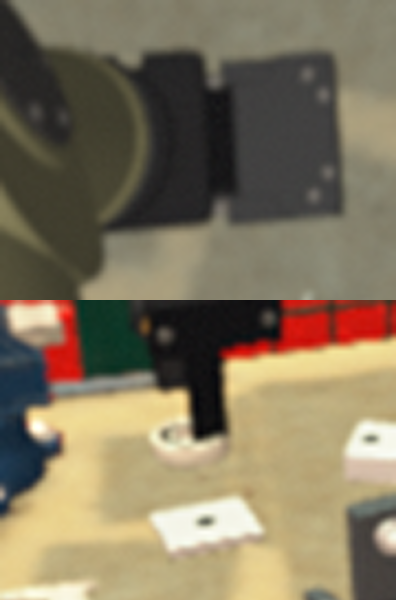

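Top crop: the gripper body hides the plate. Side crop: the fingers are above the plate (centre about (205,520) in the crop). Descending to grasp.

```bash
python3 -m handwheel '-0.001 0 0.04 0 0.07; -0.001 0 0.07 0 0.07; -0.001 0 0.08 0 0.07; -0.001 0 0.08 0 0.07' 20; python3 -m handwheel '0 0 0 0 0.03;0 0 0 0 0.03;0 0 0 0 0.03;0 0 0 0 0.03;0 0 0 0 0.03;0 0 0 0 0.03'
```

```text
time_s: 1.9
tool_pos: [0.442, 0.2374, 0.0193]
tool_rot: [-180.0, -0.1, -174.3]
force: [-0.2, -0.8, -0.1]
grip_width: 0.0699
grasp_force: 0.0
time_s: 2.4
tool_pos: [0.4439, 0.2366, 0.021]
tool_rot: [179.9, 0.1, -174.5]
force: [-0.7, -0.1, 6.0]
grip_width: 0.0493
grasp_force: 20.0
```

```bash
python3 -m handwheel '0 0 -0.03 0 0.03;0 0 -0.06 0 0.03;0 0 -0.08 0 0.03;0 0 -0.08 0 0.03'; for i in 1 2 3; do python3 -m handwheel '0 0 0 0 0.03' | sed -n '2,6p'|tr '\n' ' ';echo; done
python3 - <<'E'
from h import *
from math import *
t,s=read_camera("top"),read_camera("side"); cv2.imwrite("pics/h.png",s["color"][90:290,130:330]); cv2.imwrite("pics/h.png",cv2.resize(cv2.imread("pics/h.png"),None,fx=3,fy=3))
o=env.get_obs();print(o['tool_pos'])
E
```

```text
time_s: 2.73
tool_pos: [0.4458, 0.2376, 0.1042]
tool_rot: [179.8, 0.4, -174.5]
force: [1.1, 0.4, -1.9]
grip_width: 0.0495
grasp_force: 20.0
tool_pos: [0.4437, 0.2364, 0.1007] tool_rot: [179.9, 0.1, -174.5] force: [0.2, 0.3, -1.7] grip_width: 0.0499 grasp_force: 20.0 
tool_pos: [0.4423, 0.2356, 0.0988] tool_rot: [-179.9, -0.1, -174.5] force: [-0.2, 0.3, -2.6] grip_width: 0.0494 grasp_force: 20.0 
tool_pos: [0.442, 0.2354, 0.0982] tool_rot: [-179.9, -0.2, -174.5] force: [-0.7, -0.1, -1.6] grip_width: 0.0496 grasp_force: 20.0 
[0.4422274  0.23550535 0.09844195]
```

View pics/h.png

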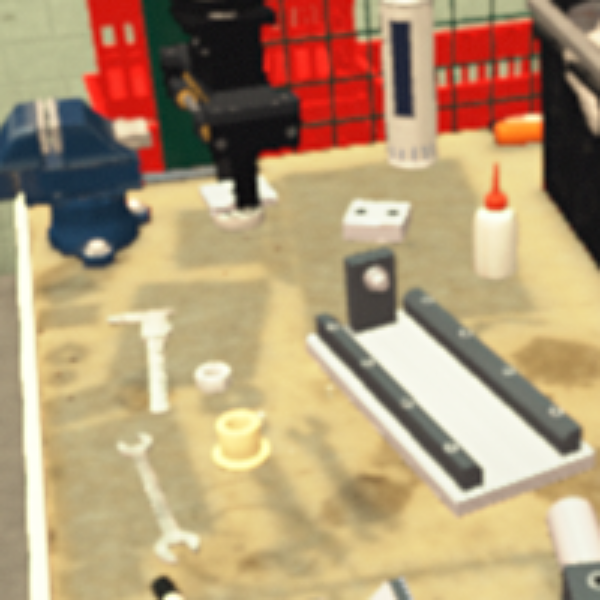

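```bash
python3 -m handwheel '0 0 -0.04 0 0.03;0 0 -0.05 0 0.03;0 0 -0.05 0 0.03'; python3 d.py 0.5533 -0.0756 0.145 191.3
```

```text
time_s: 3.33
tool_pos: [0.4454, 0.2373, 0.1527]
tool_rot: [179.8, 0.3, -174.5]
force: [0.8, 0.3, -1.8]
grip_width: 0.0495
grasp_force: 20.0
[-0.0772 -0.3219  0.0073] -5.8 rows 9 j7 64.9 t 3.3333
```

```bash
python3 -m handwheel '-0.08 -0.32 0 -5.8 0.03;-0.08 -0.32 0 -5.8 0.03;-0.08 -0.32 0 -5.8 0.03;-0.08 -0.32 0 -5.8 0.03;-0.08 -0.32 0 -5.8 0.03;-0.08 -0.32 0 -5.8 0.03;-0.08 -0.32 0 -5.8 0.03;-0.08 -0.32 0 -5.8 0.03' | sed -n 2p;  python3 -m handwheel '0 0 0 0 0.03;0 0 0 0 0.03;0 0 0 0 0.03;0 0 0 0 0.03' ; python3 d.py 0.5533 -0.0756 0.09 191.3
```

```text
tool_pos: [0.5534, -0.0773, 0.1484]
time_s: 4.33
tool_pos: [0.5531, -0.073, 0.1489]
tool_rot: [179.9, -0.1, -168.5]
force: [-0.2, 0.7, -1.7]
grip_width: 0.0496
grasp_force: 20.0
[ 0.0003 -0.0027  0.0589] 0.2 rows 3 j7 110.2 t 4.3333
```

```bash
python3 -m handwheel '0 -0.0027 0.03 0 0.03;0 -0.0027 0.06 0 0.03;0 -0.0027 0.06 0 0.03;0 -0.0027 0.06 0 0.03;0 -0.0027 0.06 0 0.03;0 -0.0027 0.06 0 0.03'
python3 - <<'E'
from h import *
s=read_camera("side"); o=env.get_obs(); tp=o['tool_pos'];yaw=np.radians(o['tool_rot'][2]+180); print(tp)
b=(.5433,-.0256,np.radians(11.3))
p,f=fit([s],'thin',(tp[0],tp[1],np.degrees(yaw)),tp[2]-.0195); print(p,f)
bs,f=fit([s],'bed',(.541,-.0297,11.3)); print(bs,np.degrees(bs[2]),f)
overlay(s,[('thin',p,tp[2]-.0195),('bed',bs,0)],"pics/i.png",(220,130,360,270),4.2)
E
```

```text
time_s: 4.83
tool_pos: [0.5558, -0.0768, 0.092]
tool_rot: [-180.0, 0.2, -168.6]
force: [1.0, -0.3, -1.8]
grip_width: 0.0495
grasp_force: 20.0
[ 0.55578192 -0.07696693  0.09203693]
[ 0.55782469 -0.05190381  0.19540433] -2.102344036102295
[ 0.55166733 -0.02875245  0.19766482] 11.325359764986159 -2.189763069152832
```

View pics/i.png

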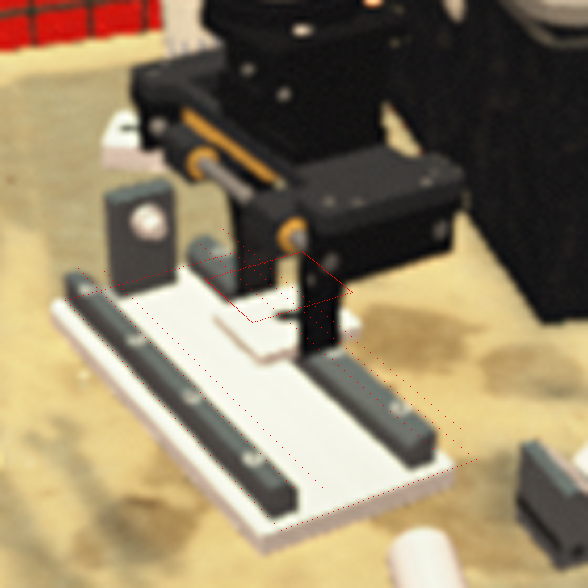

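```bash
python3 - <<'E'
from h import *
s=read_camera("side");o=env.get_obs();tp=o['tool_pos'];print(tp,o['tool_rot'])
k=lambda W:(((proj(s,W)-[220,130]+.5)*4.2).round())
b=(.5433,-.0256,np.radians(11.3))
B=np.array([[-56,-125,15],[56,-125,15],[-56,125,15],[-47.5,-125,35],[47.5,-125,35]])/1000
print(k(place(B,b)))
for z in(0,8.5):
    P=np.array([[-29,-25,z],[-29,25,z],[29,-25,z]])/1000
    print(k(place(P,(tp[0],tp[1],np.radians(11.4)),tp[2]-.0195)))
E
python3 - <<'E'
import cv2
a=cv2.imread('pics/i.png')[180:588,30:500]
E
```

```text
[ 0.55558219 -0.07711061  0.09183824] [-179.97530215    0.18110917 -168.62761569]
[[262. 530.]
 [458. 460.]
 [ 50. 300.]
 [277. 490.]
 [446. 431.]]
[[265. 364.]
 [216. 319.]
 [366. 332.]]
[[264. 349.]
 [215. 304.]
 [367. 318.]]
```

```bash
python3 -m handwheel '0.0034 -0.003 0.015 0 0.03;0.0034 -0.003 0.03 0 0.03;0.0034 -0.003 0.03 0 0.03;0.0034 -0.003 0.03 0 0.03;0.0034 -0.003 0.03 0 0.03'
python3 - <<'E'
from h import *
s=read_camera("side")
cv2.imwrite("pics/j.png",cv2.resize(s["color"][170:270,225:335],None,fx=5.4,fy=5.4,interpolation=cv2.INTER_CUBIC))
E
```

```text
time_s: 5.35
tool_pos: [0.5525, -0.0809, 0.0612]
tool_rot: [-180.0, 0.1, -168.7]
force: [-0.2, 0.3, -1.8]
grip_width: 0.0496
grasp_force: 20.0
```

View pics/j.png

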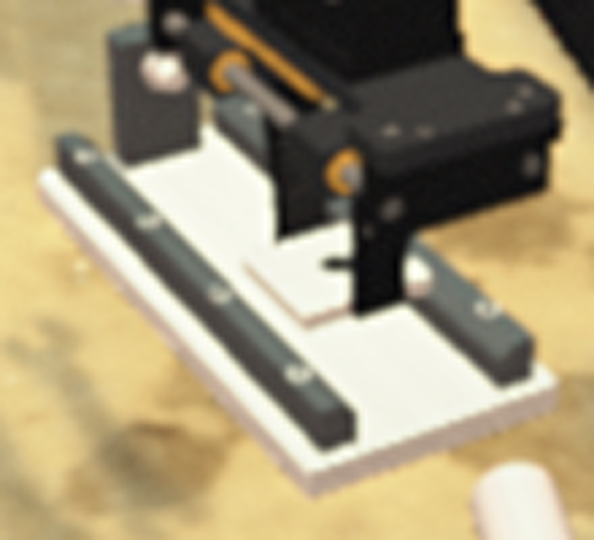

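The plate hovers between the rails, front corner at (310,325) in the crop. Going down gently.

```bash
python3 -m handwheel '0 0 0.006 0 0.03;0 0 0.012 0 0.03;0 0 0.016 0 0.03;0 0 0.02 0 0.03; 0 0 0.02 0 0.03;0 0 0.02 0 0.03'
```

```text
time_s: 5.9
tool_pos: [0.5526, -0.0807, 0.04]
tool_rot: [-180.0, 0.1, -168.6]
force: [3.6, 1.1, -4.2]
grip_width: 0.0496
grasp_force: 20.0
```

```bash
python3 -m handwheel '-0.001 0 0 0 0.03;-0.001 0 0.003 0 0.03;-0.001 0 0.005 0 0.03; -0.001 0 0.005 0 0.03;-0.001 0 0.005 0 0.03'
```

```text
time_s: 6.32
tool_pos: [0.5527, -0.0808, 0.0361]
tool_rot: [180.0, 0.0, -168.7]
force: [-0.3, 0.6, 6.9]
grip_width: 0.0496
grasp_force: 20.0
```

```bash
python3 -m handwheel '0 0 0 0 0.064;0 0 0 0 0.064;0 0 0 0 0.064;0 0 0 0 0.064'; python3 -m handwheel '0 0 -0.02 0 0.064;0 0 -0.05 0 0.064;0 0 -0.09 0 0.08;0 0 -0.12 0 0.087;0 0 -0.14 0 0.087;0 0 -0.14 0 0.087';python3 d.py .4225 -.2765 .16 92.4
```

```text
time_s: 6.65
tool_pos: [0.5518, -0.0809, 0.0346]
tool_rot: [180.0, -0.1, -168.7]
force: [0.1, 0.3, 0.0]
grip_width: 0.0627
grasp_force: 0.0
time_s: 7.15
tool_pos: [0.5552, -0.0813, 0.1801]
tool_rot: [-179.9, 0.5, -168.7]
force: [0.9, -0.6, 0.4]
grip_width: 0.0822
grasp_force: 0.0
[ 0.1686 -0.1653  0.019 ] -81.1 rows 13 j7 110.4 t 7.15
```

```bash
python3 -m handwheel '0.169 -0.165 0 57 0.087;0.169 -0.165 0 57 0.087;0.169 -0.165 0 57 0.087;0.169 -0.165 0 57 0.087;0.169 -0.165 0 57 0.087;0.169 -0.165 0 57 0.087;0.169 -0.165 0 57 0.087;0.169 -0.165 0 57 0.087'; python3 -m handwheel '0 0 0 42 0.087;0 0 0 42 0.087;0 0 0 42 0.087;0 0 0 42 0.087;0 0 0 42 0.087;0 0 0 42 0.087;0 0 0 42 0.087;0 0 0 42 0.087'; python3 d.py .4225 -.2765 .041 92.4
python3 - <<'E'
from h import *
t,s=read_camera("top"),read_camera("side")
for cs in([t],[s],[t,s]):
  p,f=fit(cs,'thin',(.553,-.079,11.3),.015); print('thin',p,f)
b,f=fit([t],'bed',(.5433,-.0256,11.3)); print('bed',b,f)
overlay(t,[('thin',p,.015),('bed',b,0)],"pics/k.png",(230,160,460,310),3.4)
E
```

```text
time_s: 7.82
tool_pos: [0.417, -0.2776, 0.1742]
tool_rot: [-180.0, -0.1, 133.7]
force: [-0.3, 0.6, -0.8]
grip_width: 0.0869
grasp_force: 0.0
time_s: 8.48
tool_pos: [0.4188, -0.2755, 0.1742]
tool_rot: [-179.9, -0.0, 92.5]
force: [-0.2, 0.3, -0.5]
grip_width: 0.0872
grasp_force: 0.0
[-0.0012  0.0039  0.1332] 0.1 rows 5 j7 34.6 t 8.4833
thin [ 0.55006534 -0.05753611  0.19406513] -2.450040102005005
thin [ 0.54445805 -0.05256122  0.11737701] -2.7676284313201904
thin [ 0.54717225 -0.0523815   0.20753041] -4.8523736000061035
bed [ 0.54332685 -0.02556805  0.19805086] -2.9073097705841064
```

View pics/k.png

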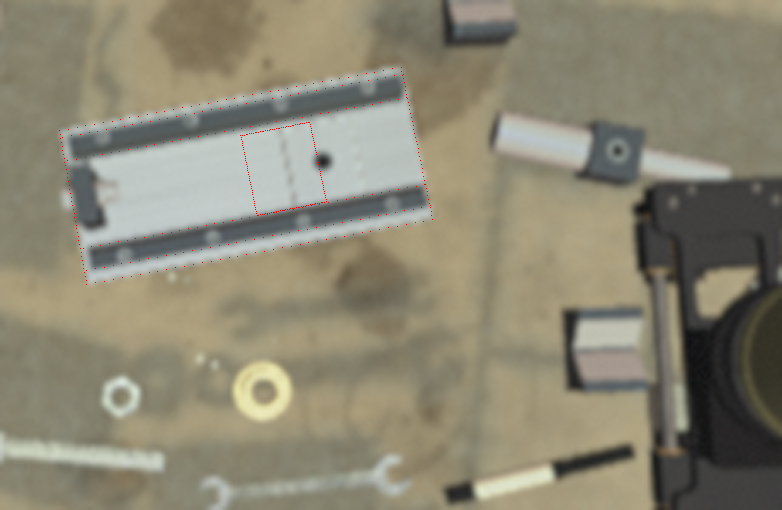

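Run:
```python
from h import *
t,s=read_camera("top"),read_camera("side")
h=ray(t,324.3,207.0,.0235); print(h)
b=np.array([.5433,-.0256]);a=.198
R=np.array([[np.cos(a),np.sin(a)],[-np.sin(a),np.cos(a)]]);print(R@(h-b))
p,f=fit([t],'thin',(h[0],h[1],11.3),.015); print('thin',p,f,R@(p[:2]-b))
for z in(.17,):print(env.get_obs()['tool_pos'])
```

```text
[ 0.55263394 -0.07982448]
[-0.00151486 -0.05500111]
thin [ 0.55006529 -0.0575395   0.19406105] -2.450594663619995 [ 0.00035033 -0.03264626]
[ 0.41915929 -0.27570318  0.17480711]
```

```bash
python3 -m handwheel '0 0.0036 0.04 0 0.087;0 0.0036 0.08 0 0.087;0 0.0036 0.11 0 0.087;0 0.0036 0.133 0 0.087;0 0.0036 0.133 0 0.087;0 0.0036 0.133 0 0.087' 40; python3 -m handwheel '0 0 0 0 0.04;0 0 0 0 0.04;0 0 0 0 0.04;0 0 0 0 0.04;0 0 0 0 0.04;0 0 0 0 0.04'
```

```text
time_s: 9.18
tool_pos: [0.422, -0.2754, 0.0414]
tool_rot: [-179.8, -0.0, 92.4]
force: [-0.9, -0.2, 0.9]
grip_width: 0.0872
grasp_force: 0.0
time_s: 9.68
tool_pos: [0.4225, -0.2758, 0.0427]
tool_rot: [-180.0, -0.0, 92.3]
force: [-4.0, 1.2, 4.9]
grip_width: 0.058
grasp_force: 40.0
```

```bash
python3 -m handwheel '0 0 -0.03 0 0.04;0 0 -0.06 0 0.04;0 0 -0.09 0 0.04;0 0 -0.09 0 0.04;0 0 -0.09 0 0.04;0 0 -0.09 0 0.04;0 0 -0.09 0 0.04'; python3 d.py .5537 -.0776 .13 101.3
```

```text
time_s: 10.27
tool_pos: [0.4212, -0.2745, 0.1297]
tool_rot: [-179.8, -0.1, 92.3]
force: [-0.2, 0.7, -6.5]
grip_width: 0.0576
grasp_force: 40.0
[ 0.1913  0.1404 -0.0005] -9.0 rows 7 j7 36.3 t 10.2667
```

```bash
python3 -m handwheel '0.191 0.14 0 -9 0.04;0.191 0.14 0 -9 0.04;0.191 0.14 0 -9 0.04;0.191 0.14 0 -9 0.04;0.191 0.14 0 -9 0.04;0.191 0.14 0 -9 0.04;0.191 0.14 0 -9 0.04;0.191 0.14 0 -9 0.04'; python3 -m handwheel '0 0 0 0 0.04;0 0 0 0 0.04;0 0 0 0 0.04;0 0 0 0 0.04;0 0 0 0 0.04;0 0 0 0 0.04'; python3 d.py .5537 -.0776 .085 101.3
```

```text
time_s: 10.93
tool_pos: [0.5545, -0.0762, 0.1295]
tool_rot: [-179.8, -0.0, 101.6]
force: [-0.5, -1.1, -6.5]
grip_width: 0.0578
grasp_force: 40.0
time_s: 11.43
tool_pos: [0.5548, -0.0795, 0.1321]
tool_rot: [180.0, -0.0, 101.3]
force: [0.4, 0.7, -5.3]
grip_width: 0.0579
grasp_force: 40.0
[ 0.0021 -0.0008  0.0471] -0.0 rows 3 j7 22.2 t 11.4333
```

```bash
python3 -m handwheel '0.002 -0.0008 0.03 0 0.04;0.002 -0.0008 0.045 0 0.04;0.002 -0.0008 0.045 0 0.04;0.002 -0.0008 0.045 0 0.04;0.002 -0.0008 0.045 0 0.04';  python3 -m handwheel '0 0 0 0 0.04;0 0 0 0 0.04'; python3 d.py .5537 -.0776 .066 101.3;  python3 - <<'E'
from h import *
t,s=read_camera("top"),read_camera("side")
a=cv2.resize(s["color"][160:260,230:330],None,fx=4,fy=4,interpolation=cv2.INTER_CUBIC)
b=cv2.resize(t["color"][160:260,270:370],None,fx=4,fy=4,interpolation=cv2.INTER_CUBIC)
cv2.imwrite("pics/l.png",np.hstack([a,b]))
E
```

```text
time_s: 11.85
tool_pos: [0.5548, -0.0776, 0.0882]
tool_rot: [179.9, 0.0, 101.3]
force: [0.3, 0.5, -4.8]
grip_width: 0.0578
grasp_force: 40.0
time_s: 12.02
tool_pos: [0.5549, -0.0774, 0.0884]
tool_rot: [179.8, 0.0, 101.3]
force: [0.3, -1.1, -5.8]
grip_width: 0.0576
grasp_force: 40.0
[ 0.0001 -0.0013  0.0224] 0.0 rows 2 j7 23.3 t 12.0167
```

View pics/l.png

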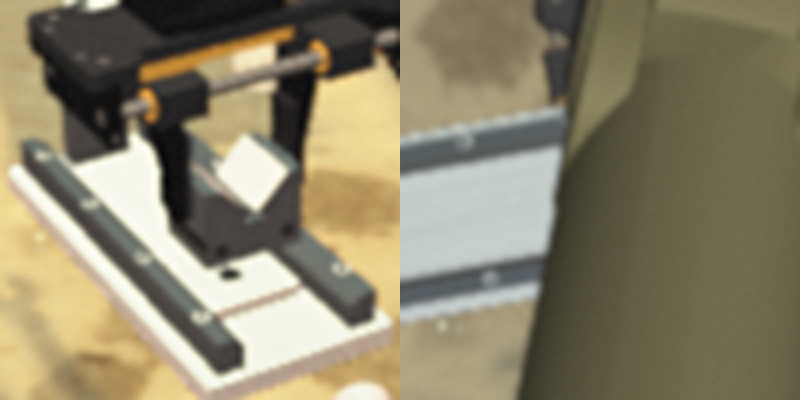

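Left half shows the block above the plate, between the rails and aligned. Lowering.

```bash
python3 -m handwheel '0 -0.0012 0.006 0 0.04;0 -0.0012 0.012 0 0.04;0 -0.0012 0.017 0 0.04;0 -0.0012 0.017 0 0.04;0 -0.0012 0.017 0 0.04'; python3 -m handwheel '0 0 0.002 0 0.04;0 0 0.004 0 0.04;0 0 0.005 0 0.04;0 0 0.005 0 0.04'
```

```text
time_s: 12.53
tool_pos: [0.552, -0.0774, 0.0692]
tool_rot: [-179.9, -0.0, 101.3]
force: [0.5, 0.7, -6.7]
grip_width: 0.058
grasp_force: 40.0
time_s: 12.87
tool_pos: [0.553, -0.0775, 0.0662]
tool_rot: [180.0, -0.0, 101.3]
force: [-3.1, -0.4, 3.6]
grip_width: 0.0575
grasp_force: 40.0
```

```bash
python3 -m handwheel '0 0 0 0 0.087;0 0 0 0 0.087;0 0 0 0 0.087;0 0 0 0 0.087;0 0 0 0 0.087'; python3 -m handwheel '0 0 -0.02 0 0.087;0 0 -0.05 0 0.087;0 0 -0.08 0 0.087;0 0 -0.1 0 0.087;0 0 -0.1 0 0.087;0 0 -0.1 0 0.087';python3 d.py .669 -.1912 .16 93.5
```

```text
time_s: 13.28
tool_pos: [0.5529, -0.0775, 0.0652]
tool_rot: [180.0, 0.0, 101.3]
force: [0.7, 0.3, -0.0]
grip_width: 0.0819
grasp_force: 0.0
time_s: 13.78
tool_pos: [0.5536, -0.0775, 0.1663]
tool_rot: [179.8, 0.0, 101.3]
force: [-0.3, 0.8, -1.8]
grip_width: 0.0871
grasp_force: 0.0
[-0.1342  0.0908  0.0066] 7.8 rows 5 j7 21.1 t 13.7833
```

```bash
python3 -m handwheel '-0.134 0.091 0 7.8 0.087;-0.134 0.091 0 7.8 0.087;-0.134 0.091 0 7.8 0.087;-0.134 0.091 0 7.8 0.087;-0.134 0.091 0 7.8 0.087;-0.134 0.091 0 7.8 0.087;-0.134 0.091 0 7.8 0.087;-0.134 0.091 0 7.8 0.087';python3 - <<'E'
from h import *
t=read_camera("top")
b=np.array([.5433,-.0256]);a=.198
R=np.array([[np.cos(a),np.sin(a)],[-np.sin(a),np.cos(a)]])
p,f=fit([t],'vee',(.5537,-.0776,11.3),.0235); print('vee on plate',p,f,R@(p[:2]-b))
overlay(t,[('vee',p,.0235)],"pics/m.png",(290,130,430,230),5)
E
python3 d.py .669 -.1912 .041 93.5
```

```text
time_s: 14.45
tool_pos: [0.6674, -0.1894, 0.1642]
tool_rot: [-179.9, -0.1, 93.6]
force: [-0.6, -0.4, 0.4]
grip_width: 0.0869
grasp_force: 0.0
vee on plate [ 0.5507769  -0.07407655  0.21938213] -2.8572137355804443 [-0.00220495 -0.04900019]
[-0.0022  0.0013  0.1238] 0.1 rows 4 j7 27.1 t 14.5
```

View pics/m.png

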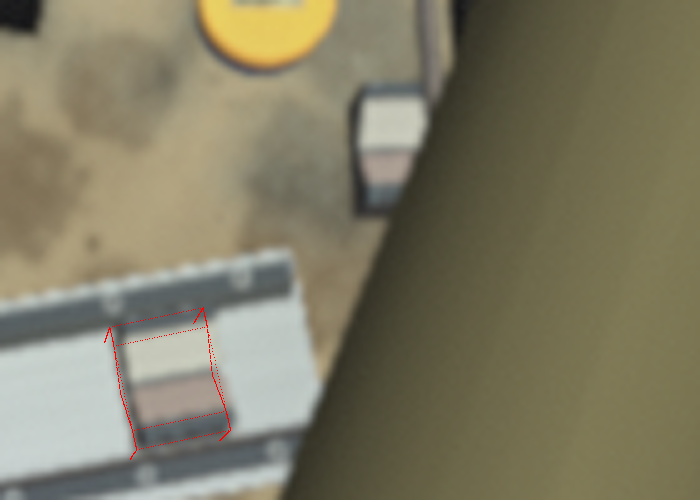

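```bash
python3 -m handwheel '-0.002 0.0013 0.04 0 0.087;-0.002 0.0013 0.08 0 0.087;-0.002 0.0013 0.11 0 0.087;-0.002 0.0013 0.124 0 0.087;-0.002 0.0013 0.124 0 0.087;-0.002 0.0013 0.124 0 0.087' 40; python3 -m handwheel '0 0 0 0 0.04;0 0 0 0 0.04;0 0 0 0 0.04;0 0 0 0 0.04;0 0 0 0 0.04;0 0 0 0 0.04'
```

```text
time_s: 15.0
tool_pos: [0.6699, -0.1923, 0.0419]
tool_rot: [180.0, -0.0, 93.6]
force: [-0.4, -0.2, 1.6]
grip_width: 0.0866
grasp_force: 0.0
time_s: 15.5
tool_pos: [0.6698, -0.193, 0.0418]
tool_rot: [180.0, 0.0, 93.5]
force: [-0.8, 0.6, 2.2]
grip_width: 0.0578
grasp_force: 40.0
```

```bash
python3 -m handwheel '0 0 -0.03 0 0.04;0 0 -0.06 0 0.04;0 0 -0.09 0 0.04;0 0 -0.113 0 0.04;0 0 -0.113 0 0.04;0 0 -0.113 0 0.04'; python3 d.py .5343 .0195 .155 101.3
```

```text
time_s: 16.0
tool_pos: [0.6697, -0.1929, 0.1537]
tool_rot: [180.0, 0.0, 93.5]
force: [-0.1, 0.7, -7.2]
grip_width: 0.0576
grasp_force: 40.0
[ 0.2204 -0.122  -0.0014] -7.8 rows 8 j7 27.4 t 16.0
```

```bash
python3 -m handwheel '0.22 -0.122 0 -7.8 0.04;0.22 -0.122 0 -7.8 0.04;0.22 -0.122 0 -7.8 0.04;0.22 -0.122 0 -7.8 0.04;0.22 -0.122 0 -7.8 0.04;0.22 -0.122 0 -7.8 0.04;0.22 -0.122 0 -7.8 0.04;0.22 -0.122 0 -7.8 0.04'; python3 -m handwheel '0 0 0 0 0.04;0 0 0 0 0.04;0 0 0 0 0.04;0 0 0 0 0.04;0 0 0 0 0.04;0 0 0 0 0.04'; python3 d.py .5343 .0195 .085 101.3
```

```text
time_s: 16.67
tool_pos: [0.5306, 0.0231, 0.1507]
tool_rot: [-179.7, -0.1, 101.7]
force: [0.1, -0.6, -6.6]
grip_width: 0.0578
grasp_force: 40.1
time_s: 17.17
tool_pos: [0.5344, 0.0185, 0.1539]
tool_rot: [-180.0, 0.0, 101.3]
force: [-0.1, 0.4, -6.5]
grip_width: 0.0575
grasp_force: 40.1
[0.001  0.0001 0.0689] -0.0 rows 3 j7 9.7 t 17.1667
```

```bash
python3 -m handwheel '0.001 0 0.03 0 0.04;0.001 0 0.055 0 0.04;0.001 0 0.069 0 0.04;0.001 0 0.069 0 0.04;0.001 0 0.069 0 0.04;0.001 0 0.069 0 0.04;0.001 0 0.069 0 0.04';python3 d.py .5343 .0195 .057 101.3
```

```text
time_s: 17.75
tool_pos: [0.5356, 0.0202, 0.0867]
tool_rot: [179.8, 0.0, 101.3]
force: [0.4, 0.3, -6.2]
grip_width: 0.0578
grasp_force: 40.1
[-0.0004 -0.0015  0.0297] 0.0 rows 2 j7 11.5 t 17.75
```

```bash
python3 -m handwheel '0 -0.0008 0.008 0 0.04;0 -0.0008 0.016 0 0.04;0 -0.0008 0.022 0 0.04;0 -0.0008 0.026 0 0.04;0 -0.0008 0.026 0 0.04;0 -0.0008 0.026 0 0.04'; python3 -m handwheel '0 0 0.002 0 0.04;0 0 0.004 0 0.04;0 0 0.004 0 0.04;0 0 0.004 0 0.04'
```

```text
time_s: 18.25
tool_pos: [0.533, 0.0199, 0.0585]
tool_rot: [-179.9, 0.0, 101.3]
force: [-0.0, 0.2, -5.7]
grip_width: 0.0578
grasp_force: 40.1
time_s: 18.58
tool_pos: [0.534, 0.02, 0.0567]
tool_rot: [179.9, -0.0, 101.3]
force: [-4.1, -1.1, 6.1]
grip_width: 0.0578
grasp_force: 40.1
```

```bash
python3 -m handwheel '0 0 0 0 0.087;0 0 0 0 0.087;0 0 0 0 0.087;0 0 0 0 0.087;0 0 0 0 0.087'; python3 -m handwheel '0 0 -0.02 0 0.087;0 0 -0.05 0 0.087;0 0 -0.08 0 0.087;0 0 -0.1 0 0.087;0 0 -0.1 0 0.087;0 0 -0.1 0 0.087';python3 d.py .5603 -.2852 .155 79.2
```

```text
time_s: 19.0
tool_pos: [0.5336, 0.0201, 0.0552]
tool_rot: [180.0, 0.0, 101.3]
force: [0.2, -0.0, -1.1]
grip_width: 0.0822
grasp_force: 0.0
time_s: 19.5
tool_pos: [0.5342, 0.0202, 0.1562]
tool_rot: [179.8, -0.0, 101.3]
force: [0.5, 0.1, -1.1]
grip_width: 0.087
grasp_force: 0.0
[-0.3045 -0.0345  0.001 ] 22.1 rows 9 j7 9.6 t 19.5
```

```bash
python3 -m handwheel '-0.304 -0.034 0 22 0.087;-0.304 -0.034 0 22 0.087;-0.304 -0.034 0 22 0.087;-0.304 -0.034 0 22 0.087;-0.304 -0.034 0 22 0.087;-0.304 -0.034 0 22 0.087;-0.304 -0.034 0 22 0.087;-0.304 -0.034 0 22 0.087' >/dev/null; python3 -m handwheel '0 0 0 0 0.087;0 0 0 0 0.087;0 0 0 0 0.087;0 0 0 0 0.087;0 0 0 0 0.087'; python3 d.py .5603 -.2852 .02 79.2
python3 - <<'E'
from h import *
t=read_camera("top")
b=(.5433,-.0256,.198);R=np.array([[np.cos(b[2]),np.sin(b[2])],[-np.sin(b[2]),np.cos(b[2])]])
for y,z in((-.053,.0235),(.048,.015)):
  w=np.array(b[:2])+R.T@[0,y]
  p,f=fit([t],'vee',(*w,11.3),z); print(p,f,R@(p[:2]-b[:2]))
it=[('vee',(*(np.array(b[:2])+R.T@[0,y]),.198),z) for y,z in((-.053,.0235),(.048,.015))]
overlay(t,it+[('bed',b,0)],"pics/n.png",(235,165,375,250),5.5)
E
```

```text
time_s: 20.58
tool_pos: [0.5602, -0.2826, 0.1546]
tool_rot: [-180.0, -0.1, 79.5]
force: [0.1, -0.0, 0.1]
grip_width: 0.087
grasp_force: 0.0
[-0.0027  0.0006  0.1346] 0.3 rows 5 j7 24.2 t 20.5833
[ 0.55080705 -0.07401908  0.21792616] -2.7838475704193115 [-0.00216408 -0.04894977]
[0.53279843 0.02129807 0.19652711] -2.912255048751831 [-0.00107112  0.04804753]
```

View pics/n.png

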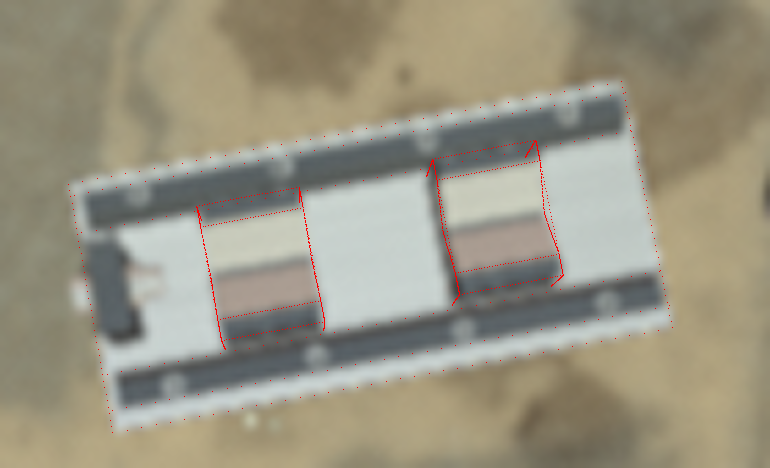

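Both blocks sit on the overlay, at bed y=-53 and +48 mm. Now the shaft.

```bash
python3 -m handwheel '-0.0026 0 0.04 0.3 0.087;-0.0026 0 0.08 0.3 0.087;-0.0026 0 0.115 0.3 0.087;-0.0026 0 0.133 0.3 0.087;-0.0026 0 0.133 0.3 0.087;-0.0026 0 0.133 0.3 0.087' 50; python3 -m handwheel '0 0 0 0 0.03;0 0 0 0 0.03;0 0 0 0 0.03;0 0 0 0 0.03;0 0 0 0 0.03;0 0 0 0 0.03;0 0 0 0 0.03'
```

```text
time_s: 21.13
tool_pos: [0.5593, -0.2863, 0.0215]
tool_rot: [-180.0, -0.0, 79.1]
force: [-0.4, 0.3, 0.3]
grip_width: 0.0869
grasp_force: 0.0
time_s: 21.72
tool_pos: [0.5593, -0.2873, 0.0221]
tool_rot: [180.0, -0.0, 79.0]
force: [-0.5, 0.7, -0.3]
grip_width: 0.048
grasp_force: 0.0
```

```bash
python3 -m handwheel '0 0 0 0 0.03;0 0 0 0 0.03;0 0 0 0 0.03;0 0 0 0 0.03'; python3 -m handwheel '0 0 -0.02 0 0.03;0 0 -0.05 0 0.03;0 0 -0.08 0 0.03;0 0 -0.11 0 0.03;0 0 -0.133 0 0.03;0 0 -0.133 0 0.03;0 0 -0.133 0 0.03'
```

```text
time_s: 22.05
tool_pos: [0.5594, -0.2874, 0.022]
tool_rot: [180.0, 0.0, 79.0]
force: [0.6, -0.3, -0.3]
grip_width: 0.0378
grasp_force: 50.0
time_s: 22.63
tool_pos: [0.5591, -0.2872, 0.1546]
tool_rot: [180.0, -0.0, 79.0]
force: [0.4, 0.2, -6.6]
grip_width: 0.0379
grasp_force: 50.0
```

```bash
python3 d.py .5431 -.0297 .155 101.3; python3 -m handwheel '0.248 0.033 0 -22.3 0.03;0.248 0.033 0 -22.3 0.03;0.248 0.033 0 -22.3 0.03;0.248 0.033 0 -22.3 0.03;0.248 0.033 0 -22.3 0.03;0.248 0.033 0 -22.3 0.03;0.248 0.033 0 -22.3 0.03;0.248 0.033 0 -22.3 0.03'; python3 d.py .5431 -.0297 .155 101.3
```

```text
[ 0.2498 -0.0647 -0.0003] -22.3 rows 8 j7 24.3 t 22.6333
time_s: 23.3
tool_pos: [0.6396, -0.0436, 0.1528]
tool_rot: [-180.0, -0.2, 101.8]
force: [0.4, 1.8, -0.5]
grip_width: 0.0374
grasp_force: 50.0
[ 0.0334 -0.0916 -0.002 ] 0.5 rows 4 j7 21.3 t 23.3
```

```bash
python3 -m handwheel '0.033 -0.0915 0 0 0.03;0.033 -0.0915 0 0 0.03;0.033 -0.0915 0 0 0.03;0.033 -0.0915 0 0 0.03;0.033 -0.0915 0 0 0.03;0.033 -0.0915 0 0 0.03;0.033 -0.0915 0 0 0.03;0.033 -0.0915 0 0 0.03'; python3 -m handwheel '0 0 0 0 0.03;0 0 0 0 0.03;0 0 0 0 0.03;0 0 0 0 0.03'; python3 d.py .5431 -.0297 .085 101.3
```

```text
time_s: 23.97
tool_pos: [0.5429, -0.0362, 0.1544]
tool_rot: [-180.0, 0.0, 101.3]
force: [0.1, 0.1, -5.7]
grip_width: 0.0376
grasp_force: 50.0
time_s: 24.3
tool_pos: [0.5427, -0.0358, 0.155]
tool_rot: [-180.0, 0.0, 101.3]
force: [0.1, 0.6, -5.8]
grip_width: 0.0378
grasp_force: 50.0
[0.0059 0.0016 0.07  ] 0.0 rows 3 j7 16.5 t 24.3
```

```bash
python3 -m handwheel '0.006 0.0015 0.02 0 0.03;0.006 0.0015 0.04 0 0.03;0.006 0.0015 0.06 0 0.03;0.006 0.0015 0.068 0 0.03;0.006 0.0015 0.068 0 0.03;0.006 0.0015 0.068 0 0.03;0.006 0.0015 0.068 0 0.03'; python3 d.py .5431 -.0297 .0666 101.3
python3 - <<'E'
from h import *
s=read_camera("side")
cv2.imwrite("pics/o.png",cv2.resize(s["color"][140:270,220:340],None,fx=4.6,fy=4.6,interpolation=cv2.INTER_CUBIC))
E
```

```text
time_s: 24.88
tool_pos: [0.5441, -0.0297, 0.0884]
tool_rot: [179.9, 0.0, 101.3]
force: [-0.0, 0.4, -6.0]
grip_width: 0.0374
grasp_force: 50.0
[ 0.0002 -0.001   0.0218] 0.0 rows 2 j7 17.8 t 24.8833
```

View pics/o.png

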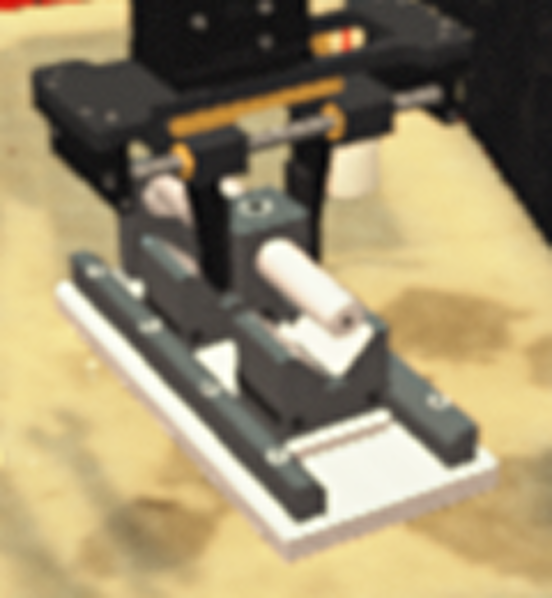

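The shaft is level above both vees, thin end towards the camera at (345,320) in the crop. Lowering slowly.

```bash
python3 -m handwheel '0 -0.001 0.006 0 0.03;0 -0.001 0.012 0 0.03;0 -0.001 0.016 0 0.03;0 -0.001 0.018 0 0.03;0 -0.001 0.018 0 0.03;0 -0.001 0.018 0 0.03'; python3 -m handwheel '0 0 0.001 0 0.03;0 0 0.002 0 0.03;0 0 0.003 0 0.03;0 0 0.003 0 0.03;0 0 0.003 0 0.03'
```

```text
time_s: 25.43
tool_pos: [0.5419, -0.0298, 0.0689]
tool_rot: [-180.0, 0.0, 101.3]
force: [0.6, -0.5, -5.1]
grip_width: 0.0374
grasp_force: 50.0
time_s: 25.85
tool_pos: [0.5434, -0.0296, 0.0669]
tool_rot: [179.8, 0.0, 101.3]
force: [3.2, 0.2, -0.3]
grip_width: 0.0379
grasp_force: 50.0
```

```bash
python3 -m handwheel '0 0.0006 0.0006 0 0.03;0 0.0006 0.001 0 0.03;0 0.0006 0.001 0 0.03;0 0.0006 0.001 0 0.03'
```

```text
time_s: 26.18
tool_pos: [0.5436, -0.0295, 0.0666]
tool_rot: [179.9, -0.0, 101.3]
force: [-0.2, -0.4, 6.0]
grip_width: 0.0374
grasp_force: 50.0
```

```bash
python3 -m handwheel '0 0 0 0 0.045;0 0 0 0 0.045;0 0 0 0 0.055;0 0 0 0 0.065;0 0 0 0 0.08;0 0 0 0 0.08' 20; python3 -m handwheel '0 0 -0.02 0 0.08;0 0 -0.05 0 0.08;0 0 -0.08 0 0.08;0 0 -0.11 0 0.08;0 0 -0.14 0 0.08;0 0 -0.14 0 0.08';python3 d.py .5 -.25 .2 101.3
```

```text
time_s: 26.68
tool_pos: [0.5422, -0.0297, 0.0648]
tool_rot: [-180.0, -0.0, 101.3]
force: [1.0, 0.2, 0.0]
grip_width: 0.0643
grasp_force: 0.0
time_s: 27.18
tool_pos: [0.5459, -0.03, 0.2114]
tool_rot: [179.4, 0.0, 101.3]
force: [1.5, -0.4, 1.2]
grip_width: 0.0795
grasp_force: 0.0
[-0.2067 -0.0884  0.0106] 0.0 rows 7 j7 14.6 t 27.1833
```

```bash
python3 -m handwheel '-0.207 -0.088 0 0 0.08;-0.207 -0.088 0 0 0.08;-0.207 -0.088 0 0 0.08;-0.207 -0.088 0 0 0.08;-0.207 -0.088 0 0 0.08;-0.207 -0.088 0 0 0.08;-0.207 -0.088 0 0 0.08;-0.207 -0.088 0 0 0.08'|head -2
python3 - <<'E'
from h import *
t,s=read_camera("top"),read_camera("side")
b=(.5433,-.0256,.198);R=np.array([[np.cos(b[2]),np.sin(b[2])],[-np.sin(b[2]),np.cos(b[2])]])
p,f=fit([t],'shaft',(.5433,-.029,11.3),.0636); print(p,f,R@(p[:2]-b[:2]))
overlay(t,[('shaft',p,.0636)],"pics/a1.png",(235,165,375,255),4.4)
overlay(s,[],"pics/a2.png",(220,140,345,265),4.4)
a,c=cv2.imread("pics/a1.png"),cv2.imread("pics/a2.png"); a=a[:,:400] if 0 else cv2.resize(a,(400,257)); c=cv2.resize(c,(400,400))
a=cv2.copyMakeBorder(a,0,143,0,0,0); cv2.imwrite("pics/p.png",np.hstack([a,c]))
E
```

```text
time_s: 27.85
tool_pos: [0.4962, -0.2509, 0.2046]
[ 0.54132582 -0.02585773  0.06604021] -2.4141476154327393 [-0.00198631  0.00013565]
```

View pics/p.png

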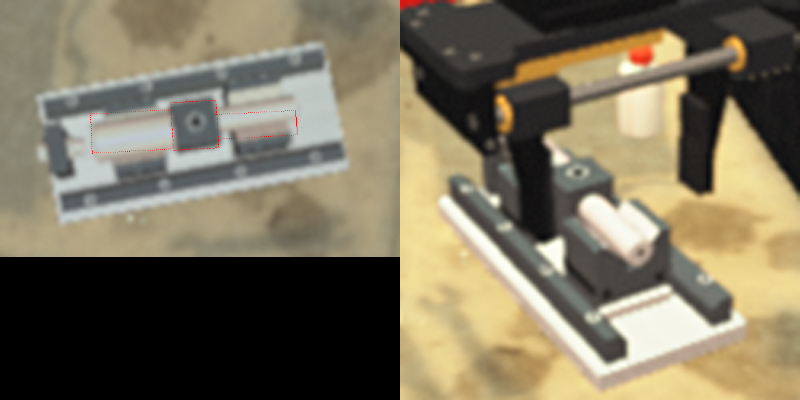

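The shaft lies along both vees with its boss hole at (196,121) in the left panel. I'll check its position by number, then hand in.

Run:
```python
from h import *
t=read_camera("top"); b=np.array([.5433,-.0256]);a=.198
R=np.array([[np.cos(a),np.sin(a)],[-np.sin(a),np.cos(a)]])
q=R@(ray(t,303.3,207.0,.0826)-b); print(q, env.get_obs()['force'])
if abs(q[0])<.005 and -.010<q[1]<.006: print(env.sign_off())
```

```text
[ 0.00072863 -0.00186425] [1.08375258 0.67875154 1.12643086]
the job is handed in; nothing more can be done
None
```

The shaft is laid in both vees with its thick journal towards the stop, boss measured at bed y = -1.9 mm (about 9 mm short of the screw). The blocks stand on the thin packing and on the bare floor, and the job is handed in at about 28 s; the verdict itself was not shown.

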